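Load a helmet light and snap its end cap home

ROBOT

A 6-joint arm with a two-finger parallel gripper is mounted at the origin on the work surface. World frame = base frame: x ahead of the robot, y to its left, z up, the work surface at z = 0. Lengths are in mm, angles in rad, forces in N, time in s.
With the tool pointing down it reaches from about 350 to 875 mm from the base axis. Payload 4.2 kg.
Tool frame: the origin (TCP) lies at the very end of the fingers, on their centre line; the grasp point (between the pads) lies 19 mm behind it (arm.tcp_to_grasp is the x of the grasp point in the tool frame, in mm); x points along the fingers, z is the direction in which the jaws open and shut, and the axes are right-handed (so a half turn about x gives the same grasp; the last joint's range is limited). The gripper opens to 85 mm and grips with 20 to 120 N. Pads are 22 mm wide; open, the fingers measure 114 mm over their backs; the gripper's body (76 mm by 85 mm) begins 54 mm behind the grasp point. The pads swing forward as they close: fully open they stand 13 mm farther back than shut.
Start: joints at [1.576, 0.385, 0.008, 0, -1.194, -0.259], TCP at [156.896, 604.965, 231.312] pointing down, gripper open.
Joint ranges: [-3.14, 3.14], [-1.21, 2.06], [-1.07, 1.41], [-3.16, 2.05], [-2.99, -0.16], [-3.1, 3.1]. Speed limits (rad/s): [2.79, 2.79, 3.14, 3.14, 3.14, 3.14].

INTERFACE

Orientations are given as a unit quaternion [x, y, z, w].
In Python, from bench import status, get_image, job, arm gives the robot as it stands.
- The arm moves only by the tool apply_moves, never from a script. Its argument "targets" is text: rows parted by semicolons, each of 5 numbers parted by spaces: the shift along the tool's x, y, z in mm, then the turn about the tool's x in degrees, then the gripper's target within -1 to 1 (shut at 1, half-way at 0, fully open at -1). In form: dx dy dz spin hand; .... A call has 1 to 10 rows; each row is the pose to reach, as a shift and turn from the pose commanded when the call began, along the tool's axes at that moment; what a row does not reach only later rows make up. A row lasts 1/12 s, in which the tool goes at most 41.7 mm and 7.16 degrees, less where a joint would pass 70% of its speed; a pose out of reach is approached as far as the arm can. A call with a gripper value outside its range is refused whole. The fingers move at their own pace and stop on an object; the grip force is fixed at half the most. Time passes only in rows, so rows that repeat a pose let the fingers close. It gives the time, the measured TCP pose, the force and the opening at its end, in the units of the state.
- status.read_state(): the state, without advancing time (a new reading comes with each control period).
- get_image(name): name is "scene" or "top"; returns a dict with "img" (384x512x3 uint8, red, green, blue), "mtx" (3x3 intrinsics, pixels), "world_from_camera" (4x4, takes a point from camera to world coordinates). Camera axes: x right, y down, z forward; pixel columns grow to the right and rows downward; lengths in mm; the calibration is good to about 2 mm. A picture is of the moment at which its call begins. There is no depth.
- job.job_done(): hands the job in, once; it reports no verdict.
The state is a dict: "clock": time; "joints": joint angles; "joint_vel": joint speeds; "joint_efforts": joint torques, N m; "position": TCP position; "ee_rot": TCP orientation; "contact_force": force on the tool from outside, world axes, zero at the start; "wrist_torque": the same for the moment, N m; "gripper_width": finger opening in mm.
Only numpy, scipy, OpenCV 4.12 (cv2) and the standard library are available. Lean on these libraries where they do the work, as an engineer would, in place of code of your own. Each camera call takes 0.05 s, during which the arm holds its last target.

TASK

Get the bicycle helmet light by the door ready to ride: take the long cell out of the beech cell rack and slide it, nub end staying up, all the way down into the tube of the light that stands lens down in the spring clip, then set the large ribbed end cap squarely over the light's neck and press it down until it clicks. Do not stop at the click: keep pressing until the cap is fully home, its rim hard down on the barrel's shoulder with the soft seal squeezed flat, and finish while still pressing the cap down there with the fingers (do not let go or lift off). Leave the other things where they are.

Things in the scene. Friction and masses are not known exactly. Their poses are not given: they have to be found in the camera images.
- light: Black bicycle helmet light, upright, lens down, in a steel spring clip on a beech block (110 x 90 x 18 mm); all fixed. Origin on its vertical axis at table level, z up. Black barrel 45 mm in diameter (53 mm at the bottom), 95 mm high, with a bare metal neck on top. A beech upright 33 to 47 mm from the axis on the +x side ends 78 mm up.
- light_mouth (a point): Centre of the neck's round open mouth, 113 mm above the table on the light's axis, the highest point of the empty light. Neck 32 mm outside, its rim rounded. The bore is 20 mm in diameter and runs straight down from here to a floor 51 mm below this point (62 mm above the table).
- light_shoulder (a point): Centre of the barrel's flat shoulder at the foot of the neck, 95 mm above the table, on the axis. A soft grey rubber sealing ring lies on it: free top 3 mm above the shoulder, squeezed flat to the shoulder by about 10 N. Four sprung metal bumps stand 3.5 mm out of the neck, centred 9 mm above the shoulder.
- cell: The long cell: grey cylinder, 18 mm in diameter, 65 mm long with a small steel nub (7 mm across, the last 1.5 mm) on top, about 46 g; upright in a hole of the rack, its foot 6 mm above the table. Origin at the centre of its foot, z towards the nub. Fully down in the light, 14 mm of it still stands out of the neck, so it can be held there by its top 12 mm.
- cap: The light's end cap: the larger of two round black caps on the mat, 45 mm in diameter, 37 mm high, ribbed, flat closed top, standing open end down on the 4 mm mat; about 22 g. Origin at the centre of its rim (underside), z up. Grip it across any diameter; its turn does not matter. Cavity 34 mm deep; a lip inside the rim leaves a 34 mm opening for the 32 mm neck.
- cap_top (a point): Centre of the cap's flat top, 37 mm above its rim. Pressing the cap over the neck's bumps takes about 10 to 20 N, until its rim is 7 mm above the shoulder: there it clicks and the force drops. The rim meets the seal 3 mm above the shoulder and the force rises again; fully home the rim is on the shoulder and this point 132 mm above the table. Let go, the seal lifts it about 3 mm.
- rack: Beech cell rack, block 130 x 50 x 24 mm, fixed on the table, with three upright holes (20 mm in diameter, floors 6 mm above the table) in a row along its own x at -44, 0 and +44 mm. Origin at the centre of its underside. One hole holds the long cell, one the short cell, one is empty.
- mat: Cork mat 160 x 100 x 4 mm, fixed on the table, long side along its own x; origin at the centre of its underside.
- short_cell: Bystander: a short cell of the same grey and diameter (18 mm), 34 mm long, in another hole of the rack; origin at its foot.
- dust_cap: Bystander: the smaller black cap on the mat, a plain disc 32 mm in diameter and 12 mm high, about 80 mm from the end cap; origin at the centre of its underside.
- padlock: Bystander: brass padlock lying flat, 73 x 40 x 20 mm, near the robot; origin under its brass body.
- multitool: Bystander: folded metal multi-tool, 92 x 34 x 17 mm, lying near the robot; origin under its centre.
- bell: Bystander: steel bicycle bell dome, 54 mm in diameter, 33 mm high, beyond the work; origin under its centre.
- oil: Bystander: white oil bottle, 38 mm in diameter, 100 mm high, standing beyond the work; origin under its centre.
- glasses_case: Bystander: grey hard spectacles case, 155 x 60 x 38 mm, lying beyond the work; origin under its centre.
Things that resemble listed ones, but are neither listed nor needed, are in the scene too. Of the things shaped like the cap, the black one is meant. Leave any yellow look-alike of the cell alone.

How it is judged:
By the outcome, as a careful person would: the job done as asked, in the order asked, and still so for the second after the job is handed in, while the arm keeps its last pose, push and grip.
It also fails if it takes over 67 s, if anything falls off the work surface, if the arm or the gripper's body presses on something with over 40 N, if the wrist force passes 120 N, or if a joint passes its speed limit or range.

## Working session

There is one attempt and no reset: what is moved stays moved. The work goes in short steps, Python scripts to look and compute and a tool call to move; the robot and the scene stay as the last step left them, time stands still between calls to the robot, and variables do not carry over. Pictures are saved under pics/ and viewed, and the job is handed in when it is done.

Besides the shell and the picture viewer there is one more tool, called after ">>>" as name(argument=value, ...), one argument or row to a line, values as JSON. apply_moves: Moves the arm, as the interface text tells. Its arguments: {"type":"object","properties":{"targets":{"type":"string"}},"required":["targets"]}

```bash
mkdir -p pics; ls
python3 - <<'E'
from bench import status,get_image,job,arm
import cv2
print(status.read_state()); print(arm.tcp_to_grasp)
for n in("scene","top"):
    d=get_image(n); cv2.imwrite(f"pics/{n}0.png",d["img"][:,:,::-1]); print(n,d["mtx"],d["world_from_camera"])
E
```

```text
pics
{'clock': 0.0, 'joints': array([ 1.57559228e+00,  3.85544973e-01,  6.62820058e-03, -5.04094631e-04,
       -1.19397833e+00, -2.58600895e-01]), 'joint_vel': array([-0.00129991, -0.00020685, -0.00032401,  0.00068447, -0.000191  ,
        0.00103099]), 'joint_efforts': array([ 7.51631560e-04, -3.92286408e+01,  1.88400131e+01,  4.18606639e+00,
       -4.56734007e-03, -6.77950922e-06]), 'position': array([156.76347048, 604.42282324, 230.22873698]), 'ee_rot': array([-0.55871757, -0.4321577 ,  0.55988307, -0.43313433]), 'contact_force': array([ 0.47947059, -0.30085024,  0.70902684]), 'wrist_torque': array([0.03113139, 0.01668983, 0.07660915]), 'gripper_width': 85.20733541231083}
-18.700000000000003
scene [[364.00119014   0.         253.06706147]
 [  0.         364.00119014 193.47055694]
 [  0.           0.           1.        ]] [[-7.18157884e-03  7.04168561e-01 -7.09996523e-01  1.17108520e+03]
 [ 9.99967932e-01  2.54073246e-03 -7.59474793e-03  2.72674644e-01]
 [-3.54407151e-03 -7.10028297e-01 -7.04164226e-01  6.71492716e+02]
 [ 0.00000000e+00  0.00000000e+00  0.00000000e+00  1.00000000e+00]]
top [[417.96530087   0.         263.30363437]
 [  0.         417.96530087 186.07348876]
 [  0.           0.           1.        ]] [[-1.18381358e-02 -9.98614721e-01  5.12688834e-02  5.19394178e+02]
 [-9.99890959e-01  1.13694529e-02 -9.42368682e-03  7.74695359e+00]
 [ 8.82773323e-03 -5.13748518e-02 -9.98640424e-01  9.37880319e+02]
 [ 0.00000000e+00  0.00000000e+00  0.00000000e+00  1.00000000e+00]]
```

View pics/scene0.png

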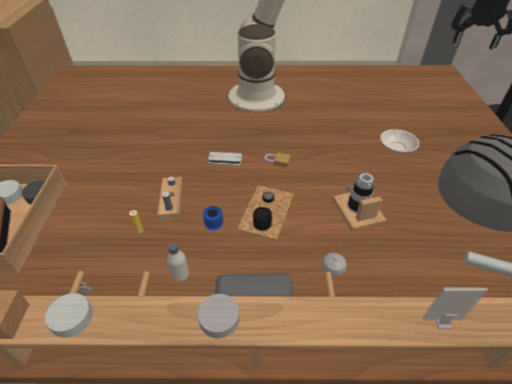

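View pics/top0.png

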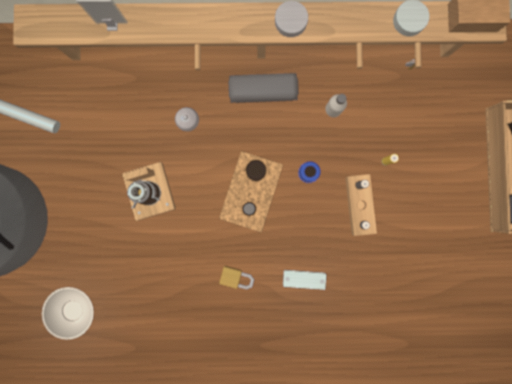

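Run:
```python
import cv2,numpy as np
s=cv2.imread("pics/scene0.png");t=cv2.imread("pics/top0.png")
def z(i,x,y,w,h,k=6):return cv2.resize(i[y:y+h,x:x+w],None,fx=k,fy=k,interpolation=cv2.INTER_CUBIC)
cv2.imwrite("pics/z1.png",np.hstack([z(s,145,165,65,65),z(s,330,165,65,65)]))
cv2.imwrite("pics/z2.png",np.hstack([z(t,335,165,65,80),z(t,115,150,65,80)]))
cv2.imwrite("pics/z3.png",np.hstack([z(s,235,175,65,80),z(t,215,145,70,80)]))
```

```text
(no output)
```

View pics/z1.png

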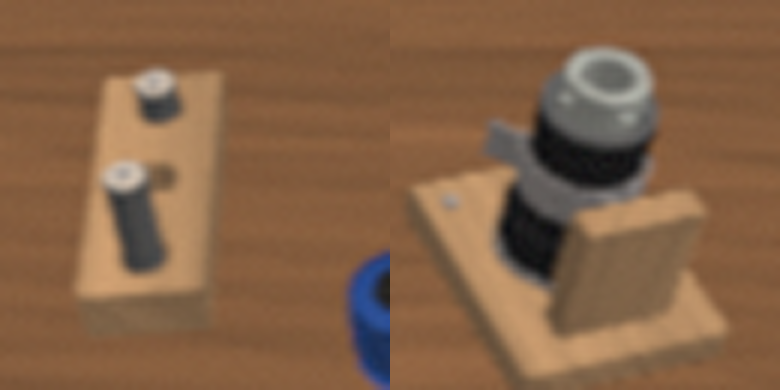

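View pics/z2.png

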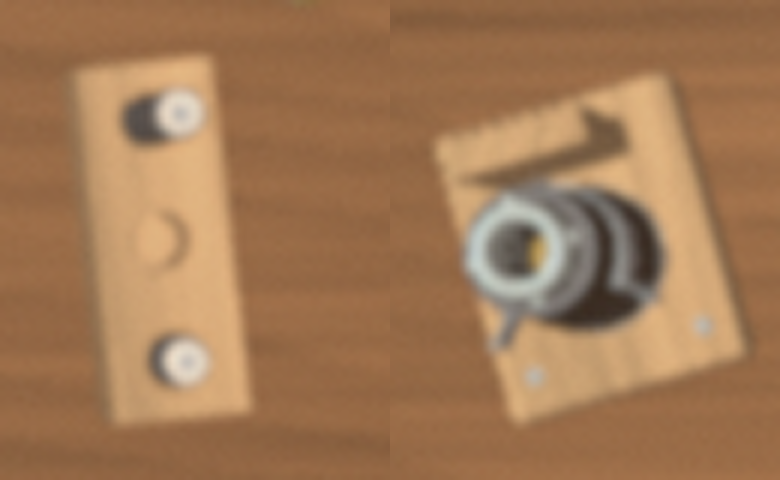

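View pics/z3.png

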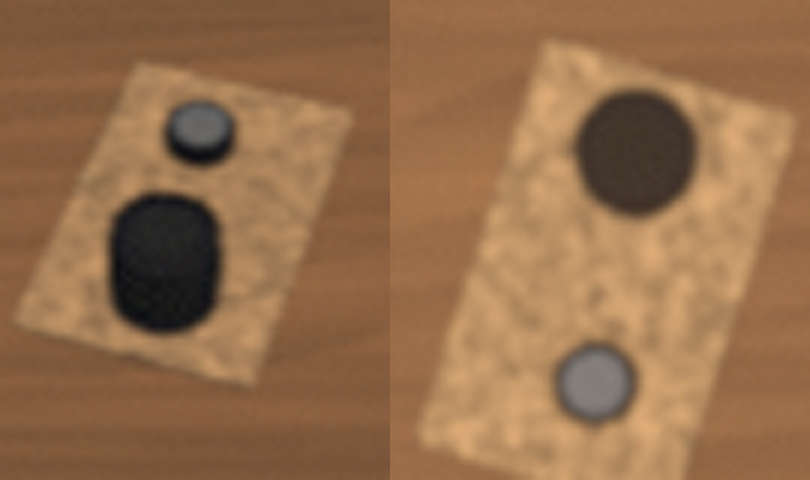

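```bash
cat > h.py <<'E'
import numpy as np,cv2
from bench import status,get_image
def cam(n):
    d=get_image(n); return d["img"],d["mtx"],d["world_from_camera"]
def ray(K,T,u,v):
    d=T[:3,:3]@np.linalg.inv(K)@np.array([u,v,1.]); return T[:3,3],d/np.linalg.norm(d)
def plane(K,T,u,v,z):
    o,d=ray(K,T,u,v); return o+d*(z-o[2])/d[2]
def tri(rs):
    A=np.zeros((3,3));b=np.zeros(3)
    for o,d in rs:
        P=np.eye(3)-np.outer(d,d);A+=P;b+=P@o
    x=np.linalg.solve(A,b); return x,[np.linalg.norm((np.eye(3)-np.outer(d,d))@(x-o)) for o,d in rs]
def proj(K,T,p):
    c=np.linalg.inv(T)@np.append(p,1); q=K@c[:3]; return q[:2]/q[2]
def blob(mask,box,minarea=10):
    x,y,w,h=box; m=np.zeros_like(mask,dtype=np.uint8);m[y:y+h,x:x+w]=mask[y:y+h,x:x+w]
    n,l,s,c=cv2.connectedComponentsWithStats(m)
    return [(c[i].round(2),s[i].tolist()) for i in range(1,n) if s[i][4]>=minarea]
E
python3 - <<'E'
from h import *
si,sK,sT=cam("scene");ti,tK,tT=cam("top")
def hsv(i):return cv2.cvtColor(i,cv2.COLOR_RGB2HSV).astype(int)
sh,th=hsv(si),hsv(ti)
# bright low-sat
def white(h,s=70,v=140):return (h[...,1]<s)&(h[...,2]>v)
print("cell top",blob(white(th),(340,170,40,70),4),"\nscene",blob(white(sh),(150,165,40,60),4))
print("neck top",blob(white(th,70,150),(115,160,60,60),8),"\nscene",blob(white(sh,70,150),(335,165,50,50),8))
def dark(h,v=75):return (h[...,2]<v)
print("cap top",blob(dark(th,80),(235,150,45,40)),"\nscene",blob(dark(sh,60),(240,175,50,70)))
# expected
g=lambda n:None
for nm,(u,v),z in [("cellT",(364.8,183.8),71),("neckT",(136.2,191.7),113)]:
    print(nm,plane(tK,tT,u-.0,v,z))
for nm,(u,v),z in [("cellS",(165.8,194.2),71),("neckS",(366.3,177.5),113)]:
    print(nm,plane(sK,sT,u,v,z))
E
```

```text
cell top [(array([364.36, 183.32]), [361, 180, 8, 8, 53]), (array([365.31, 224.6 ]), [362, 221, 8, 8, 52])] 
scene [(array([170.5, 178.5]), [168, 177, 6, 4, 22]), (array([165.41, 193.86]), [162, 192, 8, 5, 29])]
neck top [(array([135.01, 191.25]), [127, 182, 19, 22, 166])] 
scene [(array([366.58, 176.9 ]), [360, 173, 14, 9, 52])]
cap top [(array([255.53, 169.99]), [247, 161, 18, 19, 275])] 
scene [(array([267.5, 199.6]), [263, 197, 10, 5, 30]), (array([261.98, 218.36]), [254, 208, 17, 22, 337])]
cellT [ 566.23210542 -211.79174971   71.        ]
neckT [553.49677666 250.42992512 113.        ]
cellS [ 568.78075759 -210.46876151   71.        ]
neckS [555.41736019 251.60342053 113.        ]
```

Run:
```python
from h import *
from scipy.spatial.transform import Rotation as R
s=status.read_state();M=R.from_quat(s["ee_rot"]).as_matrix();print(M.round(4));print(np.degrees(np.arctan2(M[1,2],M[0,2])))
si,sK,sT=cam("scene");ti,tK,tT=cam("top")
def hsv(i,k):return cv2.cvtColor(cv2.resize(i,None,fx=k,fy=k,interpolation=cv2.INTER_CUBIC),cv2.COLOR_RGB2HSV).astype(int)
k=6
sh,th=hsv(si,k),hsv(ti,k)
def comps(m,box,mn):
    x,y,w,h=[k*a for a in box]
    n,l,st,c=cv2.connectedComponentsWithStats(m[y:y+h,x:x+w].astype(np.uint8))
    o=[]
    for i in range(1,n):
        if st[i][4]>=mn:
            cn=max(cv2.findContours((l==i).astype(np.uint8),cv2.RETR_EXTERNAL,cv2.CHAIN_APPROX_NONE)[0],key=len)
            hull=cv2.convexHull(cn); (cx,cy),ax,an=cv2.fitEllipse(hull) if len(hull)>5 else ((0,0),0,0)
            f=lambda a,b:((a+x+.5)/k-.5,(b+y+.5)/k-.5)
            o.append((f(cx,cy),np.array(ax)/k,round(an),f(*c[i])))
    return o
def rep(n,o,K,T,z):
    for e in o: print(n,np.round(e[0],2),np.round(e[1],1),e[2],np.round(e[3],2),"->",plane(K,T,*e[0],z).round(1),plane(K,T,*e[3],z).round(1))
W=lambda h,s,v:(h[...,1]<s)&(h[...,2]>v)
rep("cellT",comps(W(th,80,140),(350,170,30,25),500),tK,tT,69.5)
rep("cellS",comps(W(sh,80,140),(155,185,25,15),300),sK,sT,69.5)
for v in (150,165): 
  rep("neckT",comps(W(th,80,v),(120,175,35,35),500),tK,tT,113)
  rep("neckS",comps(W(sh,80,v),(350,165,30,30),500),sK,sT,113)
rep("capT",comps(th[...,2]<85,(235,150,45,40),2000),tK,tT,41)
rep("capS",comps(sh[...,2]<70,(240,203,45,40),2000),sK,sT,22)
rep("duskT",comps((th[...,1]<80),(235,195,35,30),500),tK,tT,16)
```

```text
[[-2.000e-04  9.679e-01 -2.511e-01]
 [-1.400e-03 -2.511e-01 -9.679e-01]
 [-1.000e+00  1.000e-04  1.400e-03]]
-104.54549125903343
cellT [364.37 183.32] [8.5 8.9] 142 [364.42 183.34] -> [ 567.3 -211.3   69.5] [ 567.3 -211.4   69.5]
cellS [165.2  193.81] [4.9 8. ] 76 [165.25 193.75] -> [ 566.  -212.6   69.5] [ 565.8 -212.6   69.5]
neckT [134.63 194.16] [18.5 27.7] 22 [134.89 191.82] -> [548.7 253.5 113. ] [553.3 253.  113. ]
neckS [366.25 177.16] [ 8.8 14.2] 104 [366.35 177.09] -> [554.3 251.7 113. ] [554. 252. 113.]
neckT [135.09 190.84] [16.  17.5] 135 [134.97 190.78] -> [555.2 252.6 113. ] [555.3 252.9 113. ]
capT [255.54 169.93] [18.7 19.7] 177 [255.54 169.93] -> [600.4  15.6  41. ] [600.4  15.6  41. ]
capS [261.91 218.3 ] [19.7 23.6] 0 [261.96 218.35] -> [599.7  14.8  22. ] [599.9  15.   22. ]
duskT [248.73 208.4 ] [12.3 12.4] 40 [248.72 208.39] -> [517.9  31.7  16. ] [517.9  31.7  16. ]
```

>>> apply_moves(
  targets="0 602 688 -14.5 0;0 602 688 -14.5 0;0 602 688 -14.5 0;0 602 688 -14.5 0;0 602 688 -14.5 0;0 602 688 -14.5 0;0 602 688 -14.5 0;0 602 688 -14.5 0;0 602 688 -14.5 0;0 602 688 -14.5 0",
)

```text
clock: 1.13
position: [344.1, 230.6, 231.7]
ee_rot: [0.5, 0.5, -0.5, 0.5]
contact_force: [0.7, 0.1, 0.3]
gripper_width: 42.7
```

>>> apply_moves(
  targets="0 223 442 0 0;0 223 442 0 0;0 223 442 0 0;0 223 442 0 0;0 223 442 0 0;0 223 442 0 0;0 223 442 0 0;0 223 442 0 0;0 223 442 0 0;0 223 442 0 0",
)

```text
clock: 1.97
position: [531.7, -141.8, 231.4]
ee_rot: [0.5, 0.5, -0.5, 0.5]
contact_force: [0.8, 0.7, 0.2]
gripper_width: 42.7
```

>>> apply_moves(
  targets="40 35 70 0 0;80 35 70 0 0;110 35 70 0 0;120 35 70 0 0;130 35 70 0 0;130 35 70 0 0;130 35 70 0 0;130 35 70 0 0",
)

```text
clock: 2.63
position: [567.7, -209.3, 103.9]
ee_rot: [0.501, 0.499, -0.499, 0.502]
contact_force: [0.5, 0.3, 0.6]
gripper_width: 42.4
```

```bash
cat > look.py <<'E'
import sys
from h import *
tag=sys.argv[1]; sb=list(map(int,sys.argv[2].split(",")));tb=list(map(int,sys.argv[3].split(",")))
s=status.read_state();print(s["clock"],s["position"].round(1),s["contact_force"].round(1),s["gripper_width"].round(1))
o=[]
for n,b in(("scene",sb),("top",tb)):
    i,K,T=cam(n);np.save(f"pics/{tag}_{n}.npy",i)
    x,y,w,h=b;o.append(cv2.resize(i[y:y+h,x:x+w,::-1],(400,400),interpolation=cv2.INTER_CUBIC))
cv2.imwrite(f"pics/{tag}.png",np.hstack(o))
E
python3 look.py a1 130,140,80,80 320,140,80,80
```

```text
Traceback (most recent call last):
  File "look.py", line 4, in <module>
    s=status.read_state();print(s["clock"],s["position"].round(1),s["contact_force"].round(1),s["gripper_width"].round(1))
                                                                                              ^^^^^^^^^^^^^^^^^^^^^^^^
AttributeError: 'float' object has no attribute 'round'
```

```bash
sed -i 's/s\["gripper_width"\].round(1)/round(s["gripper_width"],1)/' look.py
python3 look.py a1 130,140,80,80 320,140,80,80
```

```text
2.6333 [ 567.7 -209.3  103.9] [0.5 0.3 0.6] 42.4
```

View pics/a1.png

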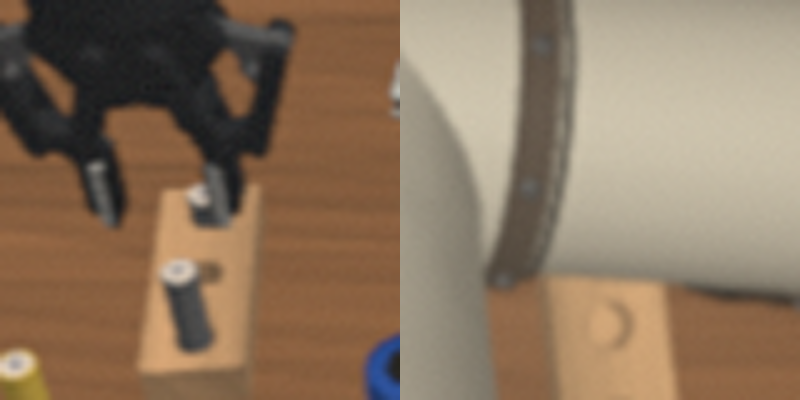

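Run:
```python
from h import *
s=status.read_state();print(s["position"],s["clock"])
d=get_image("scene");K,T=d["mtx"],d["world_from_camera"]
p=s["position"]; print(proj(K,T,p),[proj(K,T,p+np.array([0,a,6])) for a in(-21,21)])
```

```text
[ 567.53337236 -209.1886553   104.00672827] 2.7333
[163.96176353 183.55433507] [array([154.25572167, 181.60381622]), array([172.74051295, 181.64629332])]
```

>>> apply_moves(
  targets="0 -0.7 2.6 0 0;15 -0.7 2.6 0 0;30 -0.7 2.6 0 0;45 -0.7 2.6 0 0;45 -0.7 2.6 0 0;45 -0.7 2.6 0 0",
)

```text
clock: 3.28
position: [565.2, -212.3, 56.4]
ee_rot: [-0.5, -0.5, 0.5, -0.5]
contact_force: [0.7, 0.2, 0.4]
gripper_width: 42.5
```

```bash
python3 look.py a2 130,140,80,80 320,140,80,80
```

```text
3.2833 [ 565.2 -212.3   56.4] [0.7 0.2 0.4] 42.5
```

View pics/a2.png

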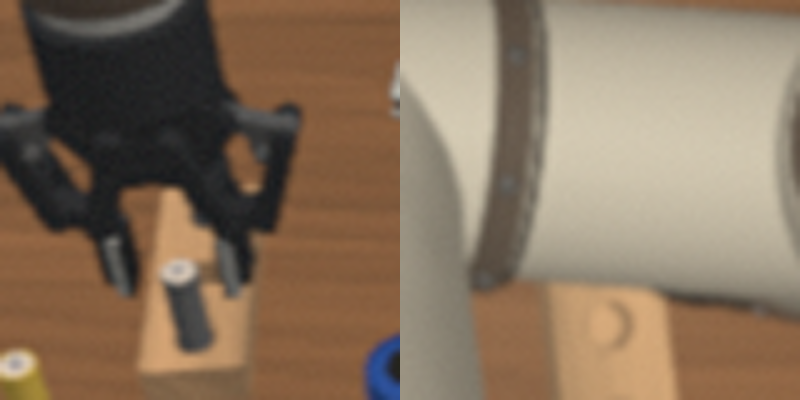

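>>> apply_moves(
  targets="-2.2 1.2 0 0 0;-2.2 1.2 0 0 0;-2.2 1.2 0 0 0.3;-2.2 1.2 0 0 0.6;-2.2 1.2 0 0 1;-2.2 1.2 0 0 1;-2.2 1.2 0 0 1;-2.2 1.2 0 0 1;-2.2 1.2 0 0 1",
)

```text
clock: 4.13
position: [567.2, -212.4, 59.2]
ee_rot: [0.5, 0.499, -0.5, 0.5]
contact_force: [-1.2, -0.2, 5.1]
gripper_width: 14.6
```

```bash
python3 look.py a3 130,140,80,80 320,140,80,80
```

```text
4.1333 [ 567.2 -212.4   59.2] [-1.2 -0.2  5.1] 14.6
```

View pics/a3.png

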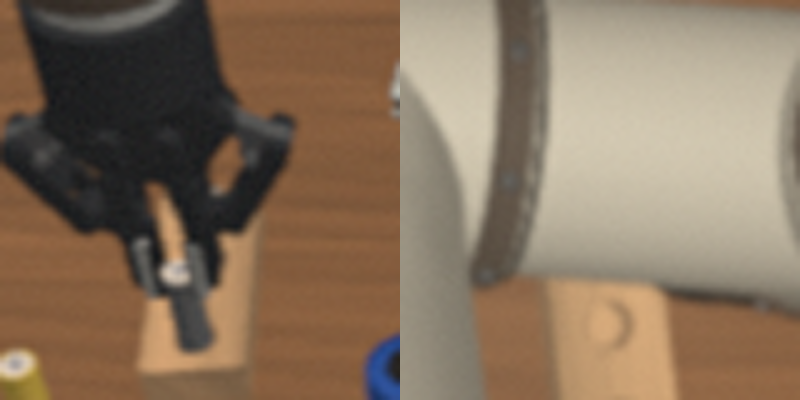

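>>> apply_moves(
  targets="-5 0 0 0 1;-12 0 0 0 1;-25 0 0 0 1;-40 0 0 0 1;-60 0 0 0 1;-85 0 0 0 1;-110 0 0 0 1;-130 0 0 0 1;-140 0 0 0 1;-140 0 0 0 1",
)

```text
clock: 5.07
position: [567.7, -212.4, 201.2]
ee_rot: [0.501, 0.498, -0.499, 0.501]
contact_force: [0.1, -0.6, -0.1]
gripper_width: 14.6
```

```bash
python3 look.py a4 120,110,90,90 320,140,80,80
```

```text
5.0667 [ 567.7 -212.4  201.2] [ 0.1 -0.6 -0.1] 14.6
```

View pics/a4.png

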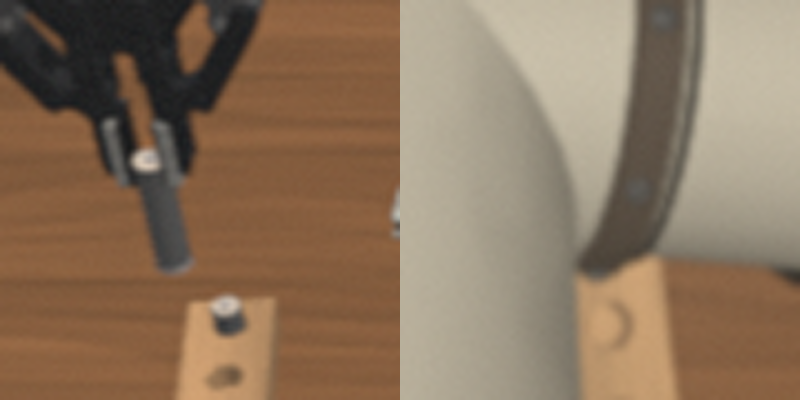

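>>> apply_moves(
  targets="0 -3 -30 0 1;0 -12.5 -464 0 1;0 -12.5 -464 0 1;0 -12.5 -464 0 1;0 -12.5 -464 0 1;0 -12.5 -464 0 1;0 -12.5 -464 0 1;0 -12.5 -464 0 1;0 -12.5 -464 0 1;0 -12.5 -464 0 1",
)

```text
clock: 6.0
position: [554.1, 194.2, 196.2]
ee_rot: [-0.499, -0.5, 0.502, -0.499]
contact_force: [1.4, 0.2, 0.3]
gripper_width: 14.6
```

Run:
```python
from h import *
d=get_image("scene");K,T=d["mtx"],d["world_from_camera"]
for y in(-212.4,):
  for z in(212,210,148,146):print(z,proj(K,T,[567.7,y,z]).round(1))
```

```text
212 [153.2 145.6]
210 [153.4 146.3]
148 [159. 169.]
146 [159.1 169.7]
```

>>> apply_moves(
  targets="0 0.5 -30 0 1;0 0.5 -50 0 1;0 0.5 -58 0 1;0 0.5 -58 0 1;0 0.5 -58 0 1;0 0.5 -58 0 1;0 0.5 -58 0 1",
)

```text
clock: 6.63
position: [556.1, 249.3, 198.2]
ee_rot: [-0.5, -0.499, 0.501, -0.499]
contact_force: [0.5, 0.3, 0.1]
gripper_width: 15.0
```

```bash
python3 look.py b1 330,110,90,90 90,140,90,90
```

```text
6.6333 [556.1 249.3 198.2] [0.5 0.3 0.1] 15.0
```

View pics/b1.png

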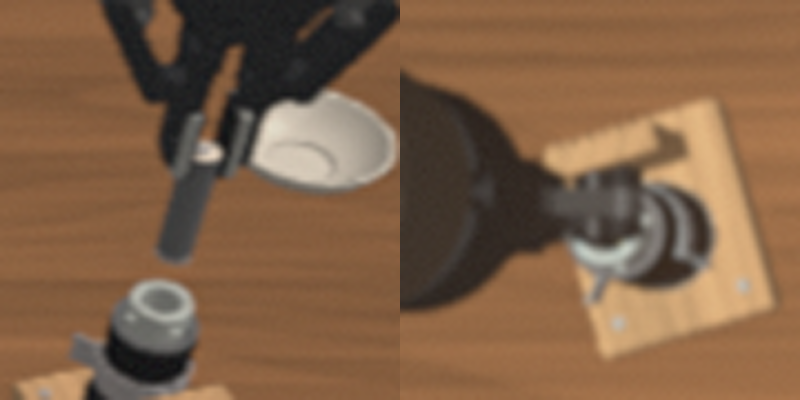

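>>> apply_moves(
  targets="10 -1 -2.7 0 1;20 -1 -2.7 0 1;25 -1 -2.7 0 1;25 -1 -2.7 0 1;25 -1 -2.7 0 1;25 -1 -2.7 0 1",
)

```text
clock: 7.23
position: [555.4, 253.5, 173.6]
ee_rot: [0.5, 0.5, -0.5, 0.5]
contact_force: [-0.2, -1.0, -0.2]
gripper_width: 14.8
```

```bash
python3 look.py b2 345,130,50,50 110,165,50,50
python3 - <<'E'
from h import *
s=status.read_state();d=get_image("scene");K,T=d["mtx"],d["world_from_camera"]
p=s["position"];print(p)
for z in(12,0,-53):print(z,((proj(K,T,p+[0,0,z])-[345,130]+.5)*8).round(1))
for z in (113,):print("mouth",((proj(K,T,[554.8,252.2,z])-[345,130]+.5)*8).round(1))
E
```

```text
7.2333 [555.4 253.5 173.6] [-0.2 -1.  -0.2] 14.8
[555.50588294 253.57647017 173.90616715]
12 [240.8 181.8]
0 [230.5 216.9]
-53 [187.5 363.5]
mouth [176.  382.5]
```

View pics/b2.png

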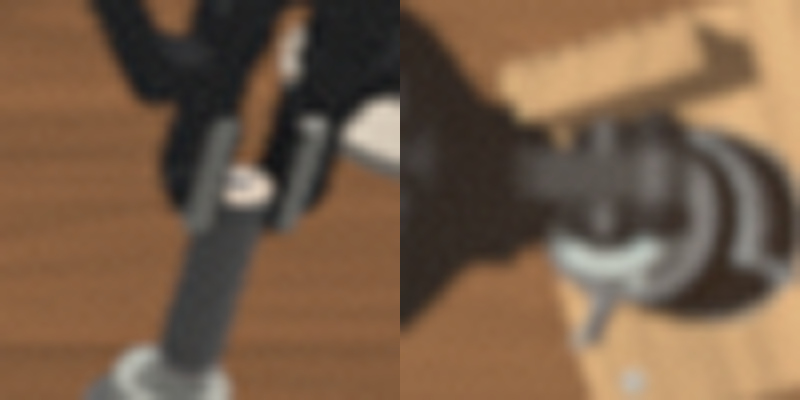

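```bash
cat > edge.py <<'E'
import sys
from h import *
tag=sys.argv[1]
i=np.load(f"pics/{tag}_scene.npy");d=get_image("scene");K,T=d["mtx"],d["world_from_camera"]
s=status.read_state()["position"];print("tcp",s.round(1))
h=cv2.cvtColor(i,cv2.COLOR_RGB2HSV).astype(float)
r0,r1,c0,c1=map(int,sys.argv[2].split(","))
for r in range(r0,r1):
    sat=h[r,c0:c1,1]
    th=(sat.max()+sat.min())/2; below=np.where(sat<th)[0]
    a,b=below[0],below[-1]
    ea=c0+a-1+(sat[a-1]-th)/(sat[a-1]-sat[a]) if a>0 else c0
    eb=c0+b+(sat[b]-th)/(sat[b]-sat[b+1]) if b+1<len(sat) else c1
    mid=(ea+eb)/2
    # predicted col of tool axis at that row
    zs=np.linspace(-60,20,400);P=np.array([proj(K,T,s+[0,0,z]) for z in zs]);k=np.argmin(abs(P[:,1]-r))
    print(r,round(ea,2),round(eb,2),"mid",round(mid,2),"pred",P[k,0].round(2),"z",zs[k].round(0))
E
python3 edge.py b2 158,177,360,378
```

```text
tcp [555.4 253.6 173.9]
158 367.79 378 mid 372.89 pred 372.89 z -4.0
159 368.31 376.89 mid 372.6 pred 372.59 z -7.0
160 368.42 376.41 mid 372.41 pred 372.3 z -9.0
161 367.9 375.98 mid 371.94 pred 372.01 z -12.0
162 367.75 375.6 mid 371.68 pred 371.72 z -15.0
163 367.44 375.35 mid 371.39 pred 371.41 z -18.0
164 367.35 374.9 mid 371.12 pred 371.12 z -21.0
165 366.95 374.8 mid 370.87 pred 370.83 z -24.0
166 366.59 374.44 mid 370.52 pred 370.53 z -27.0
167 366.39 373.9 mid 370.14 pred 370.25 z -30.0
168 365.91 373.76 mid 369.84 pred 369.94 z -33.0
169 365.63 373.51 mid 369.57 pred 369.66 z -35.0
170 365.42 373.31 mid 369.36 pred 369.36 z -38.0
171 365.26 372.88 mid 369.07 pred 369.07 z -41.0
172 364.72 372.69 mid 368.7 pred 368.77 z -44.0
173 360.95 372.48 mid 366.72 pred 368.5 z -47.0
174 360 372.0 mid 366.0 pred 368.2 z -50.0
175 360 372.04 mid 366.02 pred 367.89 z -53.0
176 360 372.47 mid 366.24 pred 367.6 z -56.0
```

>>> apply_moves(
  targets="0 -0.7 1.6 0 1;0 -0.7 1.6 0 1;3 -0.7 1.6 0 1;5 -0.7 1.6 0 1;7 -0.7 1.6 0 1;9 -0.7 1.6 0 1;11 -0.7 1.6 0 1;11 -0.7 1.6 0 1",
)

```text
clock: 8.1
position: [554.3, 251.6, 161.8]
ee_rot: [-0.5, -0.5, 0.501, -0.5]
contact_force: [0.8, -0.4, -1.4]
gripper_width: 14.9
```

```bash
python3 look.py b3 345,130,50,50 110,165,50,50; python3 edge.py b3 164,176,360,378
```

```text
8.1 [554.3 251.6 161.8] [ 0.8 -0.4 -1.4] 14.9
tcp [554.6 251.8 162.5]
164 366.37 373.81 mid 370.09 pred 370.18 z -10.0
165 365.94 373.67 mid 369.8 pred 369.87 z -13.0
166 365.59 373.38 mid 369.48 pred 369.59 z -16.0
167 365.41 372.88 mid 369.14 pred 369.29 z -19.0
168 365.07 372.72 mid 368.89 pred 369.01 z -22.0
169 364.62 372.54 mid 368.58 pred 368.71 z -25.0
170 364.42 372.3 mid 368.36 pred 368.44 z -28.0
171 364.19 371.84 mid 368.01 pred 368.14 z -31.0
172 363.92 371.54 mid 367.73 pred 367.85 z -34.0
173 361.0 371.33 mid 366.16 pred 367.56 z -37.0
174 360 370.96 mid 365.48 pred 367.27 z -40.0
175 360 371.52 mid 365.76 pred 366.98 z -43.0
```

View pics/b3.png

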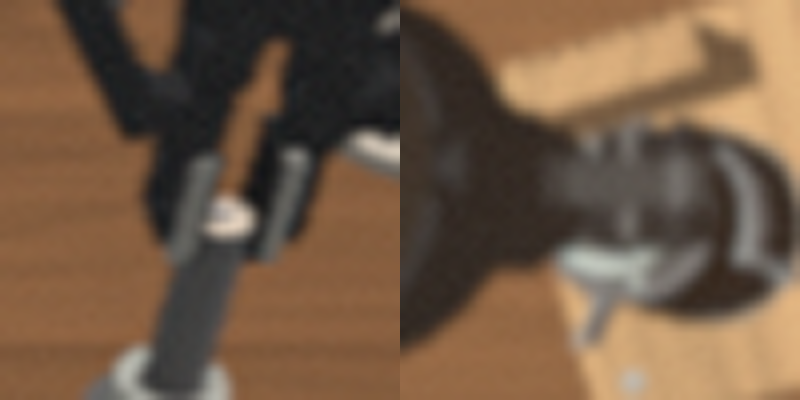

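>>> apply_moves(
  targets="2 0 0 0 1;4 0 0 0 1;6 0 0 0 1;8 0 0 0 1;8 0 0 0 1",
)

```text
clock: 8.67
position: [554.2, 251.6, 153.9]
ee_rot: [-0.5, -0.5, 0.501, -0.5]
contact_force: [0.1, -0.0, -0.9]
gripper_width: 14.9
```

>>> apply_moves(
  targets="3 0 0 0 1;6 0 0 0 1;9 0 0 0 1;12 0 0 0 1;15 0 0 0 1;18 0 0 0 1;21 0 0 0 1;24 0 0 0 1;24 0 0 0 1",
)

```text
clock: 9.42
position: [554.1, 251.6, 129.6]
ee_rot: [-0.5, -0.5, 0.501, -0.5]
contact_force: [0.1, -0.1, -0.8]
gripper_width: 14.5
```

```bash
python3 look.py b4 335,130,60,60 110,165,50,50
```

```text
9.4167 [554.1 251.6 129.6] [ 0.1 -0.1 -0.8] 14.5
```

View pics/b4.png

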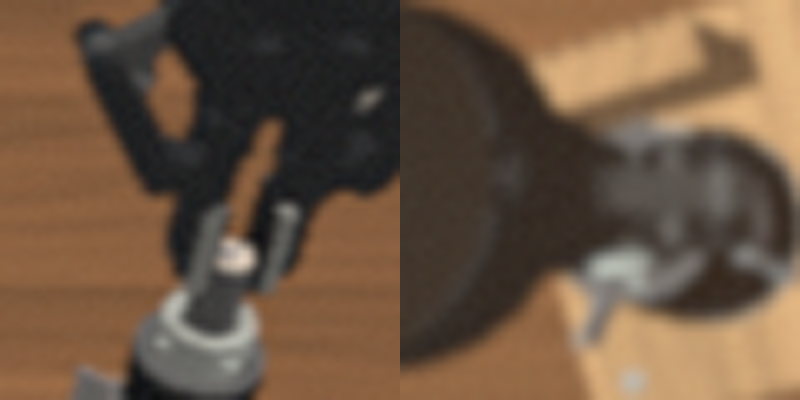

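Cell is well into the bore (its foot hidden at about (367,181), no force). Going on down.

>>> apply_moves(
  targets="2 0 0 0 1;4 0 0 0 1;6 0 0 0 1;8 0 0 0 1;10 0 0 0 1;11 0 0 0 1;12 0 0 0 1;13 0 0 0 1;13 0 0 0 1",
)

```text
clock: 10.27
position: [554.5, 251.7, 117.3]
ee_rot: [-0.5, -0.5, 0.5, -0.5]
contact_force: [1.2, -0.1, 0.3]
gripper_width: 14.3
```

>>> apply_moves(
  targets="0.5 0 0 0 1;1 0 0 0 1;1.5 0 0 0 1;2 0 0 0 1;2.5 0 0 0 1;2.5 0 0 0 1",
)

```text
clock: 10.77
position: [554.7, 251.8, 115.3]
ee_rot: [0.5, 0.5, -0.5, 0.5]
contact_force: [-1.9, 0.4, 1.9]
gripper_width: 15.0
```

>>> apply_moves(
  targets="0.5 0 0 0 1;1 0 0 0 1;1.5 0 0 0 1;1.5 0 0 0 1",
)

```text
clock: 11.1
position: [555.1, 251.8, 115.2]
ee_rot: [0.501, 0.5, -0.5, 0.5]
contact_force: [-1.2, -1.6, 6.7]
gripper_width: 14.8
```

```bash
python3 look.py b5 335,130,60,60 110,165,50,50
```

```text
11.1 [555.1 251.8 115.2] [-1.2 -1.6  6.7] 14.8
```

View pics/b5.png

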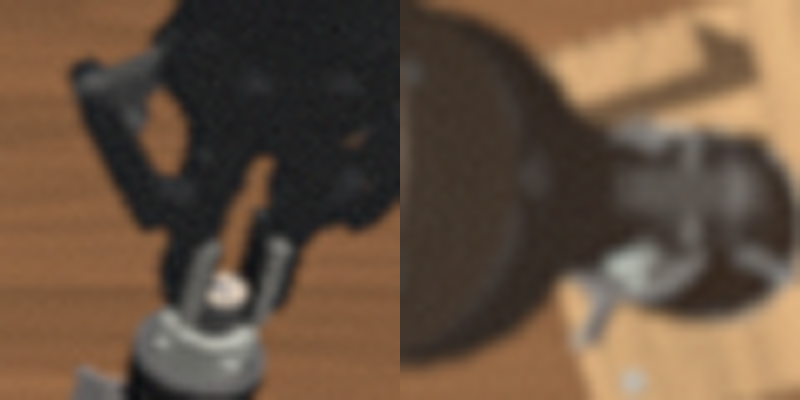

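>>> apply_moves(
  targets="-0.5 0 0 0 0.4;-0.5 0 0 0 0;-0.5 0 0 0 0;-0.5 0 0 0 0;-10 0 0 0 0;-30 0 0 0 0;-70 0 0 0 0;-105 0 0 0 0;-105 0 0 0 0;-105 0 0 0 0",
)

```text
clock: 12.03
position: [555.7, 252.7, 222.1]
ee_rot: [0.503, 0.5, -0.498, 0.5]
contact_force: [0.1, 0.2, -1.2]
gripper_width: 42.6
```

```bash
python3 look.py b6 335,150,60,60 110,165,50,50
python3 - <<'E'
from h import *
d=get_image("scene");K,T=d["mtx"],d["world_from_camera"]
for z in(113,125.5,127,130):print(z,((proj(K,T,[554.7,251.9,z])-[335,150]+.5)*400/60).round(1))
d=get_image("top");K,T=d["mtx"],d["world_from_camera"]
for z in(113,125.5):print(z,((proj(K,T,[554.7,251.9,z])-[110,165]+.5)*400/50).round(1))
E
```

```text
12.0333 [555.7 252.7 222.1] [ 0.1  0.2 -1.2] 42.6
113 [212.4 185.3]
125.5 [220.4 157.8]
127 [221.4 154.5]
130 [223.3 147.8]
113 [207.6 212.8]
125.5 [192.3 210.8]
```

View pics/b6.png

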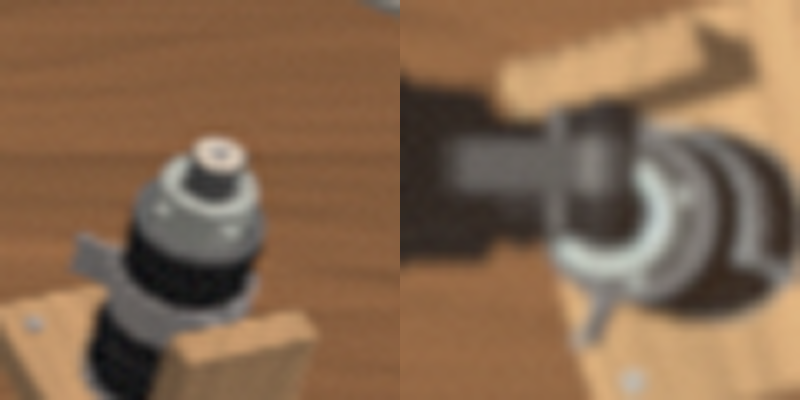

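>>> apply_moves(
  targets="0 44.6 237 0 -0.6;0 44.6 237 0 -0.6;0 44.6 237 0 -0.6;0 44.6 237 0 -0.6;30 44.6 237 0 -0.6;60 44.6 237 0 -0.6;90 44.6 237 0 -0.6;120 44.6 237 0 -0.6;140 44.6 237 0 -0.6;140 44.6 237 0 -0.6",
)

```text
clock: 13.07
position: [594.6, 13.2, 72.1]
ee_rot: [-0.497, -0.502, 0.505, -0.497]
contact_force: [-0.8, 0.5, -0.9]
gripper_width: 68.4
```

```bash
python3 look.py c1 215,150,90,90 210,120,90,90
```

```text
13.0667 [594.6  13.2  72.1] [-0.8  0.5 -0.9] 68.4
```

View pics/c1.png

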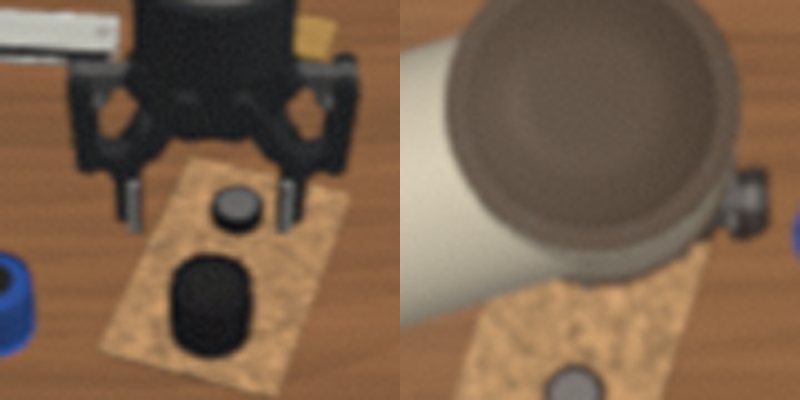

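>>> apply_moves(
  targets="0 0 0 0 -0.6;0 0 0 0 -0.6;0 0 0 0 -0.6",
)

```text
clock: 13.42
position: [600.0, 15.3, 80.3]
ee_rot: [0.501, 0.499, -0.499, 0.501]
contact_force: [0.9, 0.3, -0.8]
gripper_width: 68.2
```

>>> apply_moves(
  targets="15 0.3 0 0 -0.6;30 0.3 0 0 -0.6;45 0.3 0 0 -0.6;55 0.3 0 0 -0.6;62 0.3 0 0 -0.6;67 0.3 0 0 -0.6;69 0.3 0 0 -0.6;69 0.3 0 0 -0.6;69 0.3 0 0 -0.6",
)

```text
clock: 14.17
position: [599.7, 14.9, 10.1]
ee_rot: [0.5, 0.5, -0.5, 0.5]
contact_force: [-0.4, -0.1, -0.1]
gripper_width: 68.5
```

```bash
python3 look.py c2 215,150,90,90 210,120,90,90
```

```text
14.1667 [599.7  14.9  10.1] [-0.4 -0.1 -0.1] 68.5
```

View pics/c2.png

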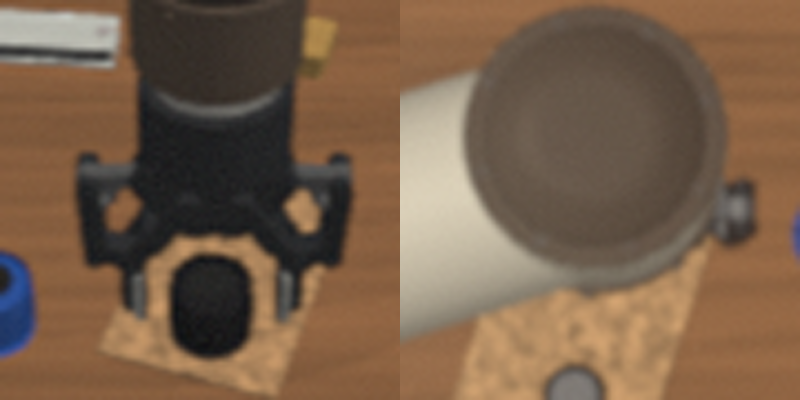

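>>> apply_moves(
  targets="0 0 0 0 -0.3;0 0 0 0 0;0 0 0 0 0.4;0 0 0 0 1;0 0 0 0 1;0 0 0 0 1;0 0 0 0 1;0 0 0 0 1",
)

```text
clock: 14.93
position: [599.9, 14.9, 10.3]
ee_rot: [0.5, 0.5, -0.5, 0.5]
contact_force: [-1.3, 0.4, 5.5]
gripper_width: 44.5
```

>>> apply_moves(
  targets="-5 0 0 0 1;-15 0 0 0 1;-40 0 0 0 1;-75 0 0 0 1;-110 0 0 0 1;-145 0 0 0 1;-170 0 0 0 1;-170 0 0 0 1;-170 0 0 0 1",
)

```text
clock: 15.68
position: [599.8, 15.0, 181.8]
ee_rot: [0.502, 0.499, -0.499, 0.5]
contact_force: [-0.2, 0.6, -0.3]
gripper_width: 44.5
```

```bash
python3 look.py c3 215,110,90,90 210,120,90,90
```

```text
15.6833 [599.8  15.  181.8] [-0.2  0.6 -0.3] 44.5
```

View pics/c3.png

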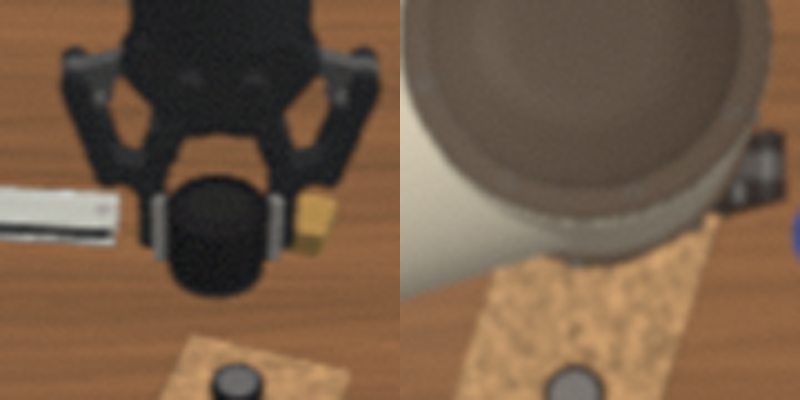

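```bash
cat > capx.py <<'E'
import sys
from h import *
i=np.load(f"pics/{sys.argv[1]}_scene.npy");d=get_image("scene");K,T=d["mtx"],d["world_from_camera"]
s=status.read_state()["position"];print(s.round(2)); off=float(sys.argv[2])
def edge(col,r0,r1):  # rim lower silhouette, brightness crossing
    v=cv2.cvtColor(i,cv2.COLOR_RGB2HSV).astype(float)[:,:,2]
    c=int(round(col)); p=v[r0:r1,c-1:c+2].mean(1); th=(p.min()+p.max())/2
    k=[j for j in range(len(p)-1) if p[j]<th<=p[j+1]][0]; return r0+k+(th-p[k])/(p[k+1]-p[k])
for nm,rz in(("rim",0),):
    # silhouette of the lower rim circle
    def low(ox):
        a=np.linspace(0,2*np.pi,361);P=np.array([proj(K,T,s+[ox+22.5*np.cos(t),22.5*np.sin(t),off]) for t in a]);k=P[:,1].argmax();return P[k]
    q=low(0);e=edge(q[0],int(q[1])-8,int(q[1])+6);g=(low(1)[1]-low(-1)[1])/2
    print("pred",q.round(2),"obs row",round(e,2),"=> ox",round((e-q[1])/g,2))
E
python3 capx.py c3 -6.3
python3 - <<'E'
# same check on the resting cap in the first picture
from h import *
i=cv2.imread("pics/scene0.png")[:,:,::-1];d=get_image("scene");K,T=d["mtx"],d["world_from_camera"]
v=i.max(2).astype(float)
for c in (260,261,262,263):print(c,v[222:238,c])
for x in(598,600,602):
    a=np.linspace(0,2*np.pi,361);P=np.array([proj(K,T,[x+22.5*np.cos(t),15.1+22.5*np.sin(t),4]) for t in a]);print(x,P[P[:,1].argmax()])
E
```

```text
[598.15  14.59 178.06]
pred [262.89 177.42] obs row 176.45 => ox -2.96
260 [ 23.  19.  25.  19.  21.  24.  23.  29.  89. 156. 170. 168. 149. 121.
 122. 137.]
261 [ 23.  25.  29.  25.  24.  25.  27.  28.  79. 145. 169. 166. 156. 134.
 122. 135.]
262 [ 27.  26.  24.  25.  25.  23.  23.  24.  76. 141. 166. 164. 156. 149.
 127. 133.]
263 [ 25.  26.  26.  27.  25.  22.  25.  27.  82. 147. 166. 162. 158. 155.
 127. 133.]
598 [262.00891368 229.950619  ]
600 [262.01760476 230.60739609]
602 [262.02632461 231.26634716]
```

>>> apply_moves(
  targets="0 -45 -237 0 1;0 -45 -237 0 1;0 -45 -237 0 1;0 -45 -237 0 1;0 -45 -237 0 1;0 -45 -237 0 1;0 -45 -237 0 1;0 -45 -237 0 1;0 -45 -237 0 1;0 -45 -237 0 1",
)

```text
clock: 16.72
position: [554.3, 250.7, 178.7]
ee_rot: [-0.5, -0.5, 0.501, -0.499]
contact_force: [0.0, -0.1, 0.1]
gripper_width: 44.3
```

>>> apply_moves(
  targets="0 0 0 0 1;0 0 0 0 1;0 0 0 0 1",
)

```text
clock: 16.97
position: [554.7, 250.8, 179.6]
ee_rot: [-0.501, -0.499, 0.501, -0.499]
contact_force: [-0.3, 0.2, 0.2]
gripper_width: 44.5
```

```bash
python3 look.py d1 335,110,80,80 90,150,80,80;python3 capx.py d1 -6.3
```

```text
16.9667 [554.7 250.8 179.6] [-0.3  0.2  0.2] 44.5
[554.6  251.38 179.64]
pred [374.53 163.28] obs row 163.1 => ox -0.57
```

View pics/d1.png

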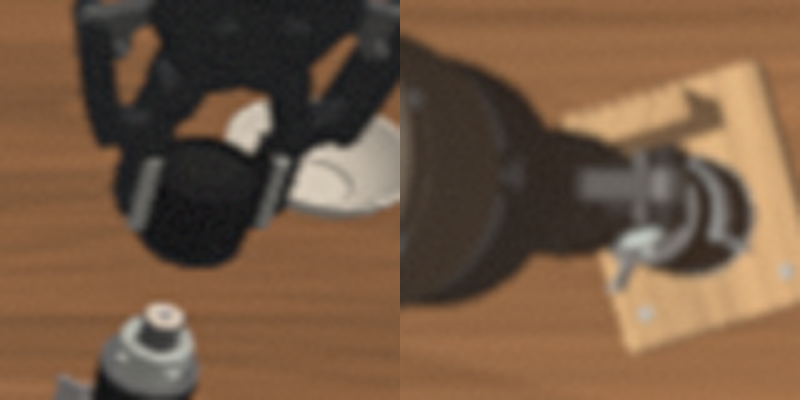

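>>> apply_moves(
  targets="10 0.6 -0.6 0 1;20 0.6 -0.6 0 1;30 0.6 -0.6 0 1;38 0.6 -0.6 0 1;45 0.6 -0.6 0 1;50 0.6 -0.6 0 1;53 0.6 -0.6 0 1;55 0.6 -0.6 0 1;55 0.6 -0.6 0 1;55 0.6 -0.6 0 1",
)

```text
clock: 17.95
position: [555.3, 252.6, 124.8]
ee_rot: [0.5, 0.5, -0.5, 0.5]
contact_force: [-0.3, 0.3, -0.1]
gripper_width: 44.4
```

```bash
python3 look.py d2 335,140,60,60 100,160,60,60;python3 capx.py d2 -6.3
```

```text
17.95 [555.3 252.6 124.8] [-0.3  0.3 -0.1] 44.4
[555.27 252.56 125.01]
pred [369.43 182.37] obs row 182.43 => ox 0.21
```

View pics/d2.png

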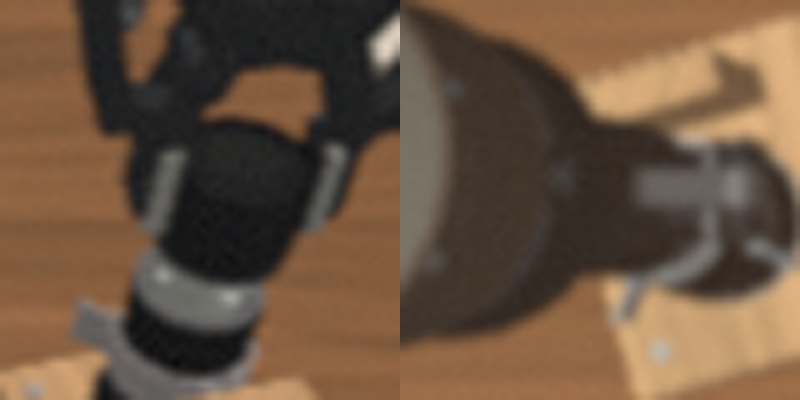

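>>> apply_moves(
  targets="0 -0.2 0.7 0 1;1 -0.2 0.7 0 1;3 -0.2 0.7 0 1;5 -0.2 0.7 0 1;6 -0.2 0.7 0 1;7 -0.2 0.7 0 1;8 -0.2 0.7 0 1;8 -0.2 0.7 0 1",
)

```text
clock: 18.77
position: [554.9, 251.6, 117.2]
ee_rot: [-0.5, -0.5, 0.5, -0.5]
contact_force: [-1.7, -0.9, 4.2]
gripper_width: 44.5
```

>>> apply_moves(
  targets="0.7 0 0 0 1;1.4 0 0 0 1;2 0 0 0 1;2.5 0 0 0 1;3 0 0 0 1;3 0 0 0 1",
)

```text
clock: 19.27
position: [555.2, 251.7, 116.8]
ee_rot: [0.5, 0.5, -0.499, 0.501]
contact_force: [-5.5, -1.5, 14.7]
gripper_width: 44.2
```

>>> apply_moves(
  targets="-3 0 0 0 1;-3 -1.3 0.3 0 1;-3 -1.3 0.3 0 1;-1 -1.3 0.3 0 1;0 -1.3 0.3 0 1;1 -1.3 0.3 0 1;1 -1.3 0.3 0 1",
)

```text
clock: 19.85
position: [553.4, 251.2, 112.2]
ee_rot: [-0.5, -0.5, 0.501, -0.5]
contact_force: [-0.2, -0.8, 0.0]
gripper_width: 44.5
```

```bash
python3 look.py d3 335,140,60,60 100,160,60,60;python3 capx.py d3 -6.3
```

```text
19.85 [553.4 251.2 112.2] [-0.2 -0.8  0. ] 44.5
[553.37 251.23 112.23]
pred [367.4  185.95] obs row 185.74 => ox -0.68
```

View pics/d3.png

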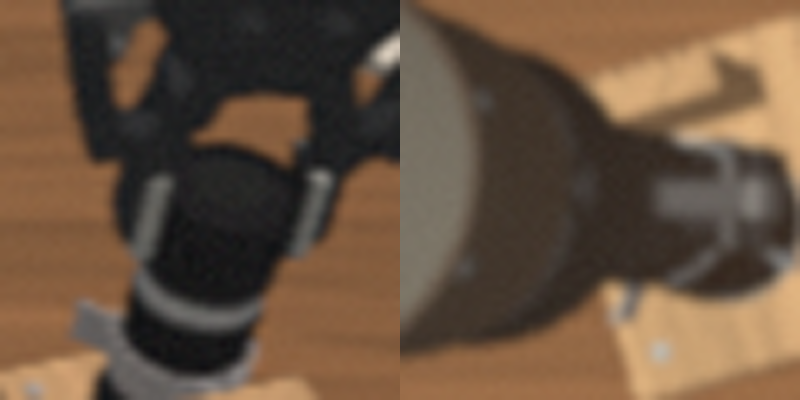

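>>> apply_moves(
  targets="1 0 0 0 1;2 0 0 0 1;3 0 0 0 1;4 0 0 0 1;4 0 0 0 1",
)

```text
clock: 20.42
position: [553.9, 251.3, 111.4]
ee_rot: [0.5, 0.5, -0.5, 0.501]
contact_force: [-5.0, -1.7, 14.7]
gripper_width: 44.5
```

>>> apply_moves(
  targets="1 -0.4 0 0 1;2 -0.4 0 0 1;3 -0.4 0 0 1;3 -0.4 0 0 1",
)

```text
clock: 20.75
position: [553.0, 251.2, 107.0]
ee_rot: [0.5, 0.5, -0.5, 0.5]
contact_force: [-1.5, -1.8, -2.1]
gripper_width: 44.3
```

>>> apply_moves(
  targets="1 0 0 0 1;2 0 0 0 1;3 0 0 0 1;4 0 0 0 1;5 0 0 0 1;5 0 0 0 1",
)

```text
clock: 21.25
position: [553.2, 251.3, 101.6]
ee_rot: [-0.5, -0.5, 0.5, -0.5]
contact_force: [-4.5, -1.1, 9.5]
gripper_width: 44.4
```

```bash
python3 look.py d4 335,140,60,60 100,160,60,60;python3 capx.py d4 -6.3
```

```text
21.25 [553.2 251.3 101.6] [-4.5 -1.1  9.5] 44.4
[553.18 251.28 101.74]
pred [366.4  189.24] obs row 186.62 => ox -8.52
```

View pics/d4.png

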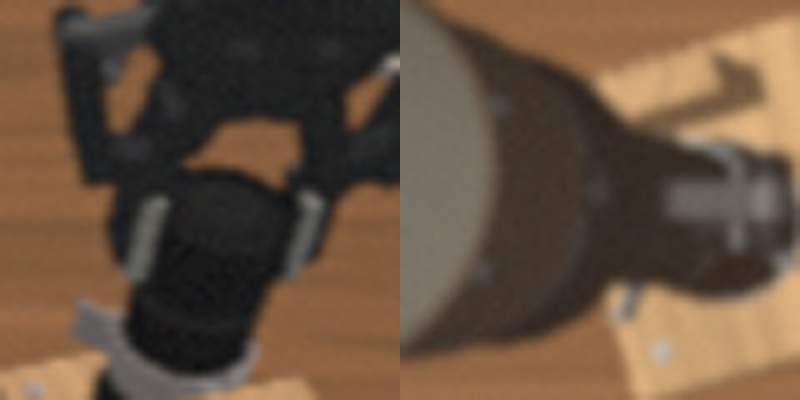

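>>> apply_moves(
  targets="1 -0.2 0 0 1;2 -0.2 0 0 1;3 -0.2 0 0 1;4 -0.2 0 0 1;4 -0.2 0 0 1;4 -0.2 0 0 1",
)

```text
clock: 21.9
position: [553.2, 251.3, 101.2]
ee_rot: [0.5, 0.5, -0.499, 0.501]
contact_force: [-10.0, -3.5, 23.7]
gripper_width: 44.5
```

>>> apply_moves(
  targets="0.5 -0.5 0.3 0 1;1 -1 0.5 0 1;1.5 -1.5 0.5 0 1;2 -1.5 0.5 0 1;2 -1.5 0.5 0 1;2 -1.5 0.5 0 1;2 -1.5 0.5 0 1;2 -1.5 0.5 0 1",
)

```text
clock: 22.57
position: [553.3, 251.3, 101.2]
ee_rot: [0.501, 0.499, -0.498, 0.502]
contact_force: [-9.4, -3.3, 28.6]
gripper_width: 44.7
```

```bash
python3 look.py d5 335,140,60,60 100,160,60,60
python3 - <<'E'
from h import *
d=get_image("scene");K,T=d["mtx"],d["world_from_camera"];v=cv2.cvtColor(d["img"],cv2.COLOR_RGB2HSV)[:,:,2].astype(float)
# far-edge silhouette row of cap top at a few heights
for zt in(132,135,139):
    a=np.linspace(0,2*np.pi,721);P=np.array([proj(K,T,[554.2+22*np.cos(t),251.8+22*np.sin(t),zt]) for t in a]);k=P[:,1].argmin();print(zt,P[k].round(2))
c=int(round(P[k][0]));print(c,v[158:174,c-1:c+2].mean(1).round())
print(status.read_state()["contact_force"])
E
```

```text
22.5667 [553.3 251.3 101.2] [-9.4 -3.3 28.6] 44.7
132 [366.01 164.5 ]
135 [366.29 163.49]
139 [366.67 162.14]
367 [ 50.  83. 104. 121. 132. 135. 113.  58.  29.  36.  39.  39.  39.  40.
  38.  38.]
[-9.95049262 -4.09470439 28.32174618]
```

View pics/d5.png

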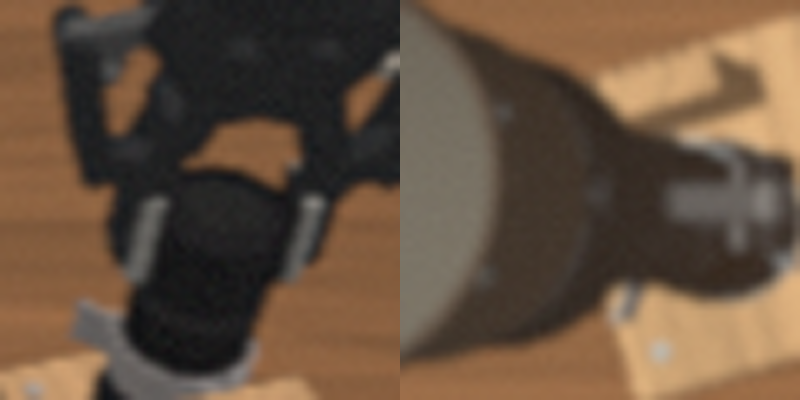

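Run:
```python
from h import *
cv2.imwrite("pics/e.png",get_image("scene")["img"][:,:,::-1])
s=status.read_state();print(s["clock"],s["position"],s["contact_force"])
```

```text
22.7667 [553.25378819 251.34371692 101.16561379] [-9.78333409 -3.16764937 29.15820441]
```

View pics/e.png

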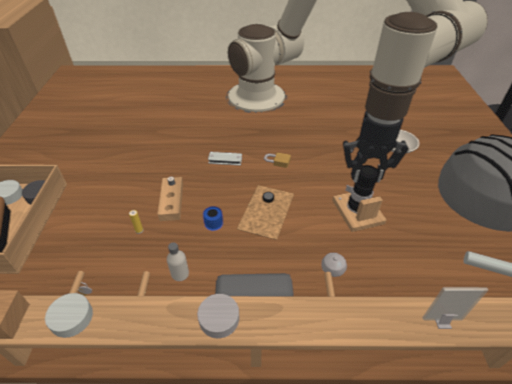

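The picture shows the cap on the light at (365,180). The short cell, dust cap, blue cap, yellow cell and the other things are where they were. The push is steady at about 29 N, so I'm handing in.

```bash
python3 -c "
from bench import job,status
print(job.job_done());s=status.read_state();print(s['clock'],s['position'],s['contact_force'])"
```

```text
the job is handed in; nothing more can be done
None
the job is handed in; nothing more can be done
```

The light is ready to ride: the long cell is fully down in the tube, nub up, and the large ribbed cap is pressed home. I handed the job in at about 22.8 s with the fingers still gripping the cap and pressing it down.

- **Cell:** the arm met resistance (6.7 N) at the expected depth. After I let go, the cell's top sat about 127 mm above the table in the picture, as it should when fully down.
- **Cap:** the first try stopped on the neck's rim at about 15 N, so I backed off 3 mm, moved 1.3 mm in -x and tried again. It then went over the bumps at about 15 N and the force dropped, which I took as the click.
- **Fully home:** I pressed on to a hard stop. The tool was then at 101.2 mm, against 101.3 mm worked out for fully home. The cap's top edge in the picture fits 132 mm.
- **At hand-in:** the downward push was steady at about 29 N, with a sideways push of about 10 N. A small shift meant to ease the sideways push did not change it.
- **Other things:** the last scene picture shows everything else where it was. The top camera was mostly blocked by the arm, so the cap's final seating was checked from the scene camera and the force only.

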